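# Stroke the shade-guide tabs flat

## Robot

A 6-joint arm with a two-finger parallel gripper is mounted at the origin on a cart in front of the work surface, level with it; the furniture and walls round the work are solid. World frame = base frame: x ahead of the robot, y to its left, z up, the work surface at z = 0. Lengths are in m, angles in degrees, forces in N, time in s.
With the tool pointing down it reaches from about 0.425 to 1.125 m from the base axis. Payload 14.9 kg.
Tool frame: the origin (TCP) lies midway between the tips of the shut fingers; the grasp point (between the pads) lies 19 mm behind it; z points along the fingers, y is the line along which they close (so a half turn about z gives the same grasp; the last joint's range is limited). The gripper opens to 91 mm and grips with 3 to 60 N. Pads are 32 mm wide; open, the fingers measure 118 mm over their backs; the gripper's body (76 mm by 178 mm) begins 60 mm behind the grasp point.
Start: joints at [63.123, 21.709, 99.362, -0, 58.929, -1.908], TCP at [0.296, 0.635, 0.214] pointing down, gripper open.
Joint ranges: [-158.91, 158.91], [-42.39, 125.64], [0.06, 152.35], [-60.88, 240.88], [17.5, 164.5], [-176.32, 176.32]. Speed limits (degrees/s): [108.29, 108.29, 136.94, 180, 180, 180].

## Interface

Orientations are given as [roll, pitch, yaw] about the fixed x, y, z axes, in that order (R = Rz(yaw) Ry(pitch) Rx(roll)).
In Python, from workcell import r gives the robot as it stands. The module is installed in compiled form; this text tells all that it offers.
- The arm moves only by the tool apply_moves, never from a script. Its arguments are lists of equal length, an entry for each row: "dp": the shift along the tool's x, y, z in mm, a list of three; "yaw": the turn about the tool's z in degrees; "fingers": the gripper's target within -1 to 1 (shut at 1, half-way at 0, fully open at -1). A call has 1 to 8 rows; each row shifts and turns the commanded pose from where the row before left it, along the tool's axes as they then stand; what a row does not reach is not made up. A row lasts 1/10 s, in which the tool goes at most 50 mm and 8.59 degrees, less where a joint would pass 70% of its speed; a pose out of reach is approached as far as the arm can. A call is refused whole if a number of a shift passes 50 or a number of a turn 8.59, either way. A call with a gripper value outside its range is refused whole. The fingers move at their own pace and stop on an object; "force" is the grip in N (left out, the last holds). Time passes only in rows, so rows that do not move let the fingers close. It gives the time, the measured TCP pose, the force, the opening and the grip force at its end, in the units of the state.
- r.state(): the state, without advancing time (a new reading comes with each control period).
- r.camera(name): name is "side" or "top" or "wrist"; returns (picture, depth): 420x560x3 uint8, red, green, blue; 420x560 float32, m along the optical axis (not along the pixel's ray), 0 where there is no reading.
- r.camera_model(name): a dict with "intrinsics" (3x3 intrinsics, pixels), "cam_to_world" (4x4, takes a point from camera to world coordinates). Camera axes: x right, y up, looking along -z (the intrinsics and any distortion apply to the point x, -y, -z); pixel columns grow to the right and rows downward; lengths in m; the calibration is good to about 2 mm. A picture is of the moment at which its call begins: read the wrist's pose just before it. camera_model takes no time and is no camera call; for the wrist camera it gives the pose at the moment of the call.
- r.close_job(): hands the job in; it is judged then, once.
The state is a dict: "clock": time; "q": joint angles; "joint_velocities": joint speeds; "joint_torque": joint torques, N m; "position": TCP position; "tool_rot": TCP orientation; "wrist_force": force on the tool from outside, world axes, zero at the start; "torque": the same for the moment, N m; "gripper_width": finger opening in m; "finger_force": force on a finger pad.
Only numpy, scipy, OpenCV 4.12 (cv2) and the standard library are available. Lean on these libraries where they do the work, as an engineer would, in place of code of your own. Each camera call takes 0.05 s, during which the arm holds its last target. There are 200 camera calls.

## Task

The tooth-shade tabs on the curved stand have been left standing up. Run the fingertips lightly along the curve from its left end to its right end, just over the rail, so that the tabs are laid flat one after another in that order. Leave the stand where it is, do not lift it or bear down on it, and leave the wax block, the cast and the pot alone.

Things in the scene. Friction and masses are not known exactly. Their poses are not given: they have to be found in the camera images.
- shade_stand: Loose, heavy (1 kg) aluminium rail, 26 mm wide, top 36 mm above its underside, on a black foot 64 mm wide, 8 mm high. From above an arc of radius 200 mm, 225 mm long (32 mm before hinge 1 to 40 mm past hinge 5), ends bent toward the robot. Origin: underside of its centre line at the arc angle 0; x away from the robot and the arc centre (at x=-200 mm), y left along the row. Hinge i at arc angle 0.40-0.19(i-1) rad.
- hinge_1 (a point): Middle of the hinge of shade tab 1 (1 = left end as the robot sees it, 5 = right end), on the rail's centre line, 4 mm above the rail's top (40 mm above the worktop). Hinges are 38 mm apart along the arc. Axes as the stand's.
- tab_1 (a joint): Shade tab 1: steel strip with an ivory tooth at its end, 31 mm long from the hinge, 13 wide, tooth 6 thick. rad: 0 = flat along the rail, tooth pointing right to the next hinge, upper face 43 mm above the worktop; 1.57 = upright; stop at 1.75; starts at 1.0 to 1.6. The hinge axis crosses the rail; friction holds the tab where it is left (under 1 N at the tooth moves it).
- hinge_2 (a point): Middle of the hinge of shade tab 2 (1 = left end as the robot sees it, 5 = right end), on the rail's centre line, 4 mm above the rail's top (40 mm above the worktop). Hinges are 38 mm apart along the arc. Axes as the stand's.
- tab_2 (a joint): Shade tab 2: steel strip with an ivory tooth at its end, 31 mm long from the hinge, 13 wide, tooth 6 thick. rad: 0 = flat along the rail, tooth pointing right to the next hinge, upper face 43 mm above the worktop; 1.57 = upright; stop at 1.75; starts at 1.0 to 1.6. The hinge axis crosses the rail; friction holds the tab where it is left (under 1 N at the tooth moves it).
- hinge_3 (a point): Middle of the hinge of shade tab 3 (1 = left end as the robot sees it, 5 = right end), on the rail's centre line, 4 mm above the rail's top (40 mm above the worktop). Hinges are 38 mm apart along the arc. Axes as the stand's.
- tab_3 (a joint): Shade tab 3: steel strip with an ivory tooth at its end, 31 mm long from the hinge, 13 wide, tooth 6 thick. rad: 0 = flat along the rail, tooth pointing right to the next hinge, upper face 43 mm above the worktop; 1.57 = upright; stop at 1.75; starts at 1.0 to 1.6. The hinge axis crosses the rail; friction holds the tab where it is left (under 1 N at the tooth moves it).
- hinge_4 (a point): Middle of the hinge of shade tab 4 (1 = left end as the robot sees it, 5 = right end), on the rail's centre line, 4 mm above the rail's top (40 mm above the worktop). Hinges are 38 mm apart along the arc. Axes as the stand's.
- tab_4 (a joint): Shade tab 4: steel strip with an ivory tooth at its end, 31 mm long from the hinge, 13 wide, tooth 6 thick. rad: 0 = flat along the rail, tooth pointing right to the next hinge, upper face 43 mm above the worktop; 1.57 = upright; stop at 1.75; starts at 1.0 to 1.6. The hinge axis crosses the rail; friction holds the tab where it is left (under 1 N at the tooth moves it).
- hinge_5 (a point): Middle of the hinge of shade tab 5 (1 = left end as the robot sees it, 5 = right end), on the rail's centre line, 4 mm above the rail's top (40 mm above the worktop). Hinges are 38 mm apart along the arc. Axes as the stand's.
- tab_5 (a joint): Shade tab 5: steel strip with an ivory tooth at its end, 31 mm long from the hinge, 13 wide, tooth 6 thick. rad: 0 = flat along the rail, tooth pointing right to the next hinge, upper face 43 mm above the worktop; 1.57 = upright; stop at 1.75; starts at 1.0 to 1.6. The hinge axis crosses the rail; friction holds the tab where it is left (under 1 N at the tooth moves it).
- wax_block: Block of yellow modelling wax, 30x62x19 mm, lying loose on the robot's side of the stand. Bystander. Origin: centre of underside.
- cast_upper: Pale plaster dental cast, 57x68x30 mm, loose beyond the stand. Bystander. Origin: centre of underside.
- white_pot: White screw-lid pot, 60 mm across and 55 mm high, loose beyond the stand. Bystander. Origin: centre of underside.

How it is judged (in metres and radians):
On the way, in this order (a step that is already met when the one before it is completed fails the run):
1. tab 1 is laid flat (within 0.3 rad), the tabs to its right still standing (value of joint tab_1 below 0.3 rad and value of joint each of tab_2, tab_3, tab_4, tab_5 above 0.6 rad), for 0.04 s.
2. tab 2 is laid flat (within 0.3 rad), the tabs to its right still standing (value of joint tab_2 below 0.3 rad and value of joint each of tab_3, tab_4, tab_5 above 0.6 rad), for 0.04 s.
3. tab 3 is laid flat (within 0.3 rad), the tabs to its right still standing (value of joint tab_3 below 0.3 rad and value of joint each of tab_4, tab_5 above 0.6 rad), for 0.04 s.
4. tab 4 is laid flat (within 0.3 rad), the tabs to its right still standing (value of joint tab_4 below 0.3 rad and value of joint tab_5 above 0.6 rad), for 0.04 s.
5. tab 5 is laid flat (within 0.3 rad) (value of joint tab_5 below 0.3 rad), for 0.04 s.
At the end, for the whole second after the job is handed in: All five tabs lie within 0.3 rad of flat; the stand is level, at rest and within 20 mm of where it stood; wax block, cast and pot are within 15 mm of where they stood (value of joint each of tab_1, tab_2, tab_3, tab_4, tab_5 below 0.3 rad and distance of shade_stand from where it was at the start of the episode below 0.02 m and angle between shade_stand's own z axis and vertical below 0.05 rad and linear speed of shade_stand below 0.02 m/s and distance of each of wax_block, cast_upper, white_pot from where it was at the start of the episode below 0.015 m); the robot touches nothing.
It fails at once if the stand is lifted off the worktop (over 10 mm) or tipped (height (world z) of shade_stand above 0.01 m or angle between shade_stand's own z axis and vertical above 0.15 rad).
It fails at once if the stand is shoved more than 20 mm (distance of shade_stand from where it was at the start of the episode above 0.02 m).
It fails at once if the robot presses on the stand or its tabs with more than 25 N (contact force between any of the arm, the fingers and shade_stand above 25 N).
It fails at once if a bystander is moved more than 15 mm (distance of any of wax_block, cast_upper, white_pot from where it was at the start of the episode above 0.015 m).
It also fails if it takes over 40 s, if anything falls off the work surface, if the arm or the gripper's body presses on something with over 40 N, if the wrist force passes 120 N, or if a joint passes its speed limit or range.

## Working session

There is one attempt and no reset: what is moved stays moved. The work goes in short steps, Python scripts to look and compute and a tool call to move; the robot and the scene stay as the last step left them, time stands still between calls to the robot, and variables do not carry over. Pictures are saved under pics/ and viewed, at most 10 in all, crops included, and the job is handed in when it is done.

Besides the shell and the picture viewer there is one more tool, called after "Request:" by a JSON object that holds its "api" and its "payload", one argument or row to a line. apply_moves: Moves the arm, as the interface text tells. Its arguments: {"type":"object","properties":{"dp":{"type":"array"},"yaw":{"type":"array"},"fingers":{"type":"array"},"force":{"type":"number"}},"required":["dp","yaw","fingers"]}

```bash
mkdir -p pics
python3 - <<'E'
from workcell import r
import cv2,numpy as np
s=r.state();print({k:np.round(v,3) for k,v in s.items()})
for n in("top","side"):
    p,d=r.camera(n);m=r.camera_model(n);np.savez(n+".npz",p=p,d=d,K=m["intrinsics"],T=m["cam_to_world"])
    cv2.imwrite(f"pics/{n}.png",p[:,:,::-1]);print(m)
E
```

```text
{'clock': np.float64(0.0), 'q': array([ 6.3123e+01,  2.1739e+01,  9.9397e+01,  1.0000e-03,  5.8927e+01,
       -1.9070e+00]), 'joint_velocities': array([ 0.001,  0.001, -0.051,  0.11 , -0.061,  0.031]), 'joint_torque': array([ 0.0000e+00, -7.6373e+01, -4.3437e+01,  6.5000e-02,  4.2000e-02,
       -0.0000e+00]), 'position': array([0.295, 0.634, 0.213]), 'tool_rot': array([-1.79937e+02, -3.00000e-03,  1.55030e+02]), 'wrist_force': array([ 0.093, -0.12 ,  0.019]), 'torque': array([0.015, 0.012, 0.038]), 'finger_force': np.float64(0.0), 'gripper_width': np.float64(0.091)}
{'intrinsics': array([[409.80916154,   0.        , 278.45200741],
       [  0.        , 409.80916154, 209.96583092],
       [  0.        ,   0.        ,   1.        ]]), 'cam_to_world': array([[-0.01221456,  0.99057657, -0.13641434,  0.48435068],
       [-0.99992255, -0.01177485,  0.00402985,  0.0527829 ],
       [ 0.00238561,  0.136453  ,  0.99064367,  0.9115884 ],
       [ 0.        ,  0.        ,  0.        ,  1.        ]])}
{'intrinsics': array([[470.16825186,   0.        , 275.23378668],
       [  0.        , 470.16825186, 209.94814002],
       [  0.        ,   0.        ,   1.        ]]), 'cam_to_world': array([[-0.99838623,  0.03599735, -0.04392172,  0.52808701],
       [-0.0555873 , -0.4612459 ,  0.88552938,  0.85554484],
       [ 0.011618  ,  0.88654183,  0.46250255,  0.48488943],
       [ 0.        ,  0.        ,  0.        ,  1.        ]])}
```

View pics/top.png

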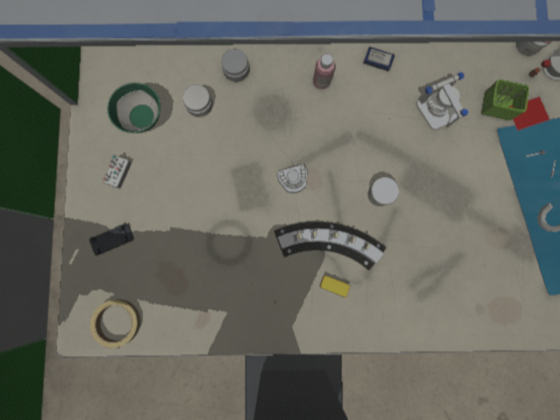

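View pics/side.png

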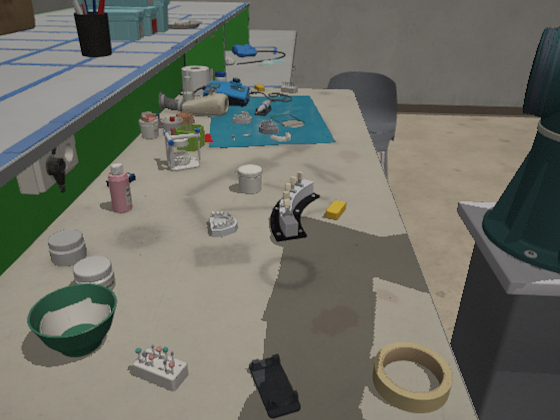

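The top view shows the stand from about (278,238) to (383,255) with five tabs on it, the wax at (336,286), the cast at (293,178) and the pot at (384,191). I'll fit the arc from depth.

```bash
cat > h.py <<'E'
import numpy as np
def cloud(f):
    z=np.load(f);p,d,K,T=z["p"],z["d"],z["K"],z["T"]
    v,u=np.mgrid[:d.shape[0],:d.shape[1]]
    X=np.stack([(u-K[0,2])/K[0,0]*d,-(v-K[1,2])/K[1,1]*d,-d],-1)
    return X@T[:3,:3].T+T[:3,3],p,d
E
python3 - <<'E'
from h import *
import cv2
from scipy.optimize import least_squares
W,p,d=cloud("top.npz")
s=np.s_[205:285,265:400]
w=W[s].reshape(-1,3)
print("table z",np.median(W[200:210,200:260,2]), W[238,278],W[255,383])
foot=w[(w[:,2]>.004)&(w[:,2]<.013)]
rail=w[(w[:,2]>.028)&(w[:,2]<.042)]
tab=w[w[:,2]>.05]
print(len(foot),len(rail),len(tab)); 
f=lambda c:np.hypot(rail[:,0]-c[0],rail[:,1]-c[1])-.2
c=least_squares(f,[.35,-.07],loss="soft_l1",f_scale=.005).x
ang=np.arctan2(rail[:,1]-c[1],rail[:,0]-c[0])
rr=np.hypot(rail[:,0]-c[0],rail[:,1]-c[1])
print("centre",c,"ang pct",np.percentile(ang,[0,1,2,98,99,100]),"r",np.percentile(rr,[2,50,98]),"z",np.median(rail[:,2]))
a=np.arctan2(tab[:,1]-c[1],tab[:,0]-c[0]);o=np.argsort(-a)
print(np.c_[a,np.hypot(tab[:,0]-c[0],tab[:,1]-c[1]),tab[:,2]][o].round(3)[::3])
for n,b in dict(wax=(318,275,355,300),cast=(275,162,310,194),pot=(368,175,402,208)).items():
    q=W[b[1]:b[3],b[0]:b[2]].reshape(-1,3);q=q[q[:,2]>.01];print(n,q.min(0).round(3),q.max(0).round(3))
cv2.imwrite("pics/topc.png",cv2.resize(p[205:285,265:400,::-1],None,fx=5.8,fy=5.8,interpolation=cv2.INTER_CUBIC))
E
```

```text
table z 0.0003378061120082876 [0.5445189  0.05092394 0.03534241] [ 0.50655067 -0.18138551 -0.00120794]
1753 1096 194
centre [ 0.35169012 -0.02952259] ang pct [-0.74072667 -0.72852794 -0.71892313  0.37949428  0.38865964  0.39891129] r [0.18772521 0.19975378 0.21330855] z 0.036223654180894405
[[ 0.555  0.156  0.912]
 [ 0.555  0.156  0.912]
 [ 0.555  0.156  0.912]
 [ 0.555  0.156  0.912]
 [ 0.555  0.156  0.912]
 [ 0.555  0.156  0.912]
 [ 0.555  0.156  0.912]
 [ 0.555  0.156  0.912]
 [ 0.555  0.156  0.912]
 [ 0.555  0.156  0.912]
 [ 0.555  0.156  0.912]
 [ 0.555  0.156  0.912]
 [ 0.555  0.156  0.912]
 [ 0.555  0.156  0.912]
 [ 0.555  0.156  0.912]
 [ 0.555  0.156  0.912]
 [ 0.555  0.156  0.912]
 [ 0.211  0.204  0.054]
 [ 0.203  0.201  0.056]
 [ 0.201  0.205  0.061]
 [ 0.196  0.2    0.065]
 [ 0.191  0.194  0.06 ]
 [ 0.189  0.207  0.062]
 [ 0.183  0.204  0.069]
 [ 0.18   0.197  0.07 ]
 [ 0.174  0.203  0.07 ]
 [ 0.168  0.197  0.067]
 [ 0.163  0.203  0.068]
 [ 0.04   0.202  0.068]
 [ 0.04   0.204  0.069]
 [ 0.032  0.2    0.071]
 [ 0.03   0.194  0.062]
 [ 0.023  0.202  0.074]
 [ 0.02   0.206 
[... 194 characters left out ...]
.064]
 [-0.199  0.197  0.069]
 [-0.204  0.204  0.068]
 [-0.208  0.197  0.07 ]
 [-0.352  0.198  0.053]
 [-0.356  0.2    0.057]
 [-0.359  0.202  0.061]
 [-0.363  0.204  0.065]
 [-0.366  0.202  0.065]
 [-0.37   0.207  0.064]
 [-0.372  0.203  0.069]
 [-0.379  0.205  0.069]
 [-0.382  0.195  0.062]
 [-0.387  0.202  0.067]
 [-0.393  0.197  0.069]
 [-0.521  0.201  0.058]
 [-0.526  0.199  0.07 ]
 [-0.527  0.207  0.061]
 [-0.53   0.202  0.069]
 [-0.532  0.199  0.073]
 [-0.538  0.198  0.071]
 [-0.542  0.2    0.071]
 [-0.544  0.203  0.073]
 [-0.552  0.197  0.072]]
wax [ 0.42  -0.101  0.01 ] [0.484 0.053 0.912]
cast [ 0.484 -0.014  0.01 ] [0.711 0.053 0.912]
pot [ 0.484 -0.206  0.011] [0.671 0.053 0.912]
```

View pics/topc.png

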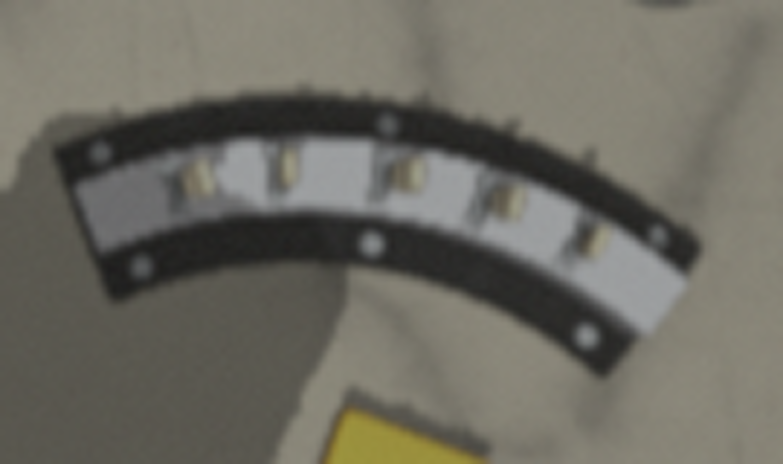

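The crop shows tabs 1–5 at about (195,180), (285,168), (405,175), (508,200) and (593,238). Fit: arc centre (0.352,-0.030), yaw -0.172 rad, so the hinges are at world angles 0.228, 0.038, -0.152, -0.342 and -0.532. I'll go to angle 0.38 with the fingers shut.

Request:
{"api": "apply_moves", "payload": {
  "dp": [
    [-29.3,-27,0],
    [-29.3,-27,0],
    [-29.3,-27,0],
    [-29.3,-27,0],
    [-29.3,-27,0],
    [-29.3,-27,0],
    [-29.3,-27,0],
    [-29.3,-27,0]
  ],
  "yaw": [0,0,0,0,0,0,0,0],
  "fingers": [1,1,1,1,1,1,1,1],
  "force": 10
}}

```text
clock: 0.9
position: [0.417, 0.3382, 0.2138]
tool_rot: [-180.0, -0.0, 155.0]
wrist_force: [0.7, 1.5, 0.5]
gripper_width: 0.0299
finger_force: 0.0
```

Request:
{"api": "apply_moves", "payload": {
  "dp": [
    [-29.3,-27,0],
    [-29.3,-27,0],
    [-29.3,-27,0],
    [-29.3,-27,0],
    [-29.3,-27,0],
    [-29.3,-27,0],
    [-29.3,-27,0],
    [-29.3,-27,0]
  ],
  "yaw": [0,0,0,0,0,0,0,0],
  "fingers": [1,1,1,1,1,1,1,1]
}}

```text
clock: 1.7
position: [0.5384, 0.0434, 0.2139]
tool_rot: [-180.0, -0.0, 155.0]
wrist_force: [0.4, 0.5, -0.0]
gripper_width: 0.0004
finger_force: 0.0
```

Request:
{"api": "apply_moves", "payload": {
  "dp": [
    [0,0,15],
    [0,0,15],
    [0,0,15],
    [0,0,15],
    [0,0,15],
    [0,0,15],
    [0,0,0],
    [0,0,0]
  ],
  "yaw": [7.33,7.33,7.33,7.33,7.33,7.33,0,0],
  "fingers": [1,1,1,1,1,1,1,1]
}}

```text
clock: 2.5
position: [0.538, 0.0451, 0.124]
tool_rot: [-180.0, -0.0, 111.3]
wrist_force: [-0.8, 0.2, 0.6]
gripper_width: 0.0003
finger_force: 0.0
```

Run:
```python
from workcell import r
import cv2
from h import *
from scipy.optimize import least_squares
for n in("wrist","side"):
    m=r.camera_model(n);p,d=r.camera(n);np.savez(n+"2.npz",p=p,d=d,K=m["intrinsics"],T=m["cam_to_world"])
W,p,d=cloud("wrist2.npz");w=W[d>0]
rail=w[(w[:,2]>.031)&(w[:,2]<.042)&(w[:,0]<.6)&(abs(np.hypot(w[:,0]-.3517,w[:,1]+.0295)-.2)<.02)]
f=lambda c:np.hypot(rail[:,0]-c[0],rail[:,1]-c[1])-.2
c=least_squares(f,[.35,-.03],loss="soft_l1",f_scale=.005).x
a=np.arctan2(rail[:,1]-c[1],rail[:,0]-c[0]);print(len(rail),c,np.percentile(a,[0,1,50,99,100]),np.median(rail[:,2]))
W,p2,d=cloud("side2.npz")
a=cv2.resize(p,(400,300));b=cv2.resize(p2[130:250,220:380],(400,300),interpolation=cv2.INTER_CUBIC)
cv2.imwrite("pics/close.png",np.hstack([a,b])[:,:,::-1])
print(r.state()["position"])
```

```text
563 [ 0.37534134 -0.07722838] [0.27317715 0.50423439 0.6329222  0.67869444 0.6824449 ] 0.035955477638461075
[0.53852163 0.04508669 0.12468595]
```

View pics/close.png

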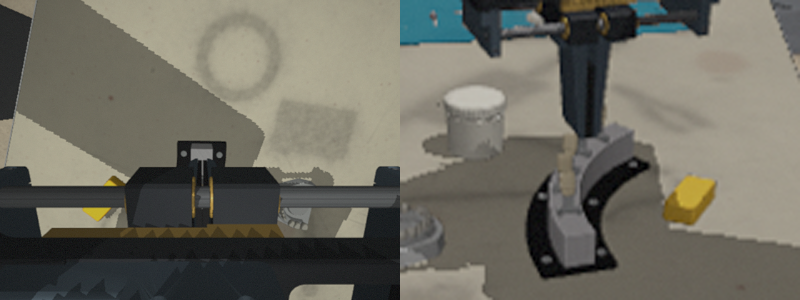

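The wrist half shows the rail end centred under the finger seam at about (202,155), and the side half shows the fingers in line with the rail. So I'll descend to z ≈ 0.047.

Request:
{"api": "apply_moves", "payload": {
  "dp": [
    [0,0,17],
    [0,0,17],
    [0,0,17],
    [0,0,14],
    [0,0,8],
    [0,0,4],
    [0,0,0],
    [0,0,0]
  ],
  "yaw": [0,0,0,0,0,0,0,0],
  "fingers": [1,1,1,1,1,1,1,1]
}}

```text
clock: 3.4
position: [0.5385, 0.0451, 0.0474]
tool_rot: [180.0, 0.0, 111.1]
wrist_force: [-0.4, 1.1, 0.5]
gripper_width: 0.0006
finger_force: 0.0
```

Request:
{"api": "apply_moves", "payload": {
  "dp": [
    [-5,-0.2,0],
    [-5,-0.2,0],
    [-5,-0.2,0],
    [-5,-0.2,0],
    [-5,-0.2,0],
    [-5,0,0],
    [-5,0,0],
    [-5,0,0]
  ],
  "yaw": [1.43,1.43,1.43,1.43,1.43,1.43,1.43,1.43],
  "fingers": [1,1,1,1,1,1,1,1]
}}

```text
clock: 4.2
position: [0.5482, 0.0061, 0.0468]
tool_rot: [-180.0, -0.0, 99.5]
wrist_force: [-0.1, 4.5, -1.9]
gripper_width: 0.0006
finger_force: 2.1
```

Run:
```python
from workcell import r
import cv2
from h import *
s=r.state();print(s["position"],s["wrist_force"])
for n in("side","top"):
    m=r.camera_model(n);p,d=r.camera(n);np.savez(n+"3.npz",p=p,d=d,K=m["intrinsics"],T=m["cam_to_world"])
p1=np.load("side3.npz")["p"];p2=np.load("top3.npz")["p"]
b=[cv2.resize(p1[160:250,250:350],(400,360),interpolation=cv2.INTER_CUBIC),cv2.resize(p2[200:290,270:370],(400,360),interpolation=cv2.INTER_CUBIC)]
cv2.imwrite("pics/c3.png",np.hstack(b)[:,:,::-1])
```

```text
[0.54820375 0.00605912 0.04683651] [-0.10877018  4.52397829 -1.86295381]
```

View pics/c3.png

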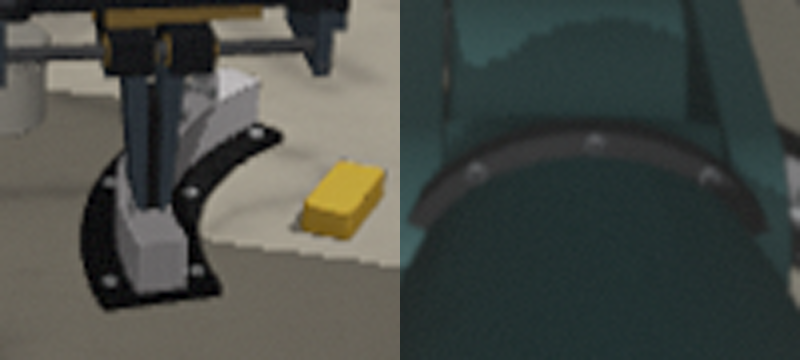

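Run:
```python
from h import *
import cv2
g=[cv2.cvtColor(np.load(f)["p"],cv2.COLOR_RGB2GRAY).astype(np.float32) for f in("side2.npz","side3.npz")]
for s in (np.s_[222:248,262:315],np.s_[195:220,330:352]):
    print(cv2.phaseCorrelate(g[0][s].copy(),g[1][s].copy()))
t=[cv2.cvtColor(np.load(f)["p"],cv2.COLOR_RGB2GRAY) for f in("side.npz","side2.npz","side3.npz")]
T=t[1][218:244,264:312]
for k in t:
    m=cv2.matchTemplate(k[200:260,240:340],T,cv2.TM_CCOEFF_NORMED);print(cv2.minMaxLoc(m)[1::2])
```

```text
((0.1250421527769916, 1.830103899977324), 0.1678371396738479)
((-0.3248954274171254, 0.39886580486328427), 1.0899904298782348)
(0.9141135215759277, (24, 18))
(0.9999994039535522, (24, 18))
(0.9267182350158691, (23, 14))
```

Run:
```python
from h import *
for f in("side.npz","side2.npz","side3.npz"):
    W,p,d=cloud(f);w=W[185:250,255:345].reshape(-1,3)
    q=w[(w[:,2]>.031)&(w[:,2]<.039)&(w[:,1]>-.02)&(abs(w[:,0]-.53)<.06)]
    n=w[(w[:,2]>.004)&(w[:,2]<.03)&(w[:,1]>-.05)&(w[:,0]>.47)&(w[:,0]<.6)]
    e=q[q[:,1]>np.percentile(q[:,1],60)]
    print(f,len(q),np.percentile(q[:,1],[90,99,100]).round(4),e.mean(0).round(4),np.percentile(n[:,1],[50,90,99,100]).round(4),np.percentile(n[:,0],[0,1,99]).round(4))
```

```text
side.npz 203 [0.0487 0.0522 0.0537] [0.5378 0.045  0.035 ] [0.032  0.0523 0.0596 0.0628] [0.5061 0.5101 0.5808]
side2.npz 203 [0.0493 0.0542 0.0543] [0.538  0.0451 0.0351] [0.0323 0.0527 0.0601 0.0626] [0.5061 0.5082 0.5811]
side3.npz 154 [0.0349 0.0393 0.0403] [0.5412 0.0326 0.0351] [0.0231 0.0382 0.0459 0.0479] [0.5081 0.5103 0.5819]
```

The stand slid about 14 mm: the low edge pushed tab 1 near its hinge, where the lever is short. I'll back off, rise and look again, then push each tooth near its tip.

Request:
{"api": "apply_moves", "payload": {
  "dp": [
    [3,0,0],
    [5,0,0],
    [8,0,-25],
    [20,0,-30],
    [45,0,-30],
    [45,0,0],
    [45,0,0],
    [45,0,0]
  ],
  "yaw": [0,0,0,0,0,0,0,0],
  "fingers": [1,1,1,1,1,1,1,1]
}}

```text
clock: 5.1
position: [0.5121, 0.2181, 0.1302]
tool_rot: [179.9, 0.0, 99.6]
wrist_force: [1.1, 0.6, 0.9]
gripper_width: 0.0005
finger_force: 0.0
```

Request:
{"api": "apply_moves", "payload": {
  "dp": [
    [45,0,0],
    [45,0,0],
    [0,0,0],
    [0,0,0]
  ],
  "yaw": [0,0,0,0],
  "fingers": [1,1,1,1]
}}

```text
clock: 5.5
position: [0.497, 0.3056, 0.1295]
tool_rot: [-180.0, 0.0, 99.8]
wrist_force: [-0.8, -1.3, -0.9]
gripper_width: 0.0001
finger_force: 0.0
```

```bash
cat > fit.py <<'E'
from workcell import r
from h import *
import cv2
from scipy.optimize import least_squares
def rail(f):
    W,p,d=cloud(f);w=W[205:290,265:410];w=w[d[205:290,265:410]>.3]
    R=w[(w[:,2]>.028)&(w[:,2]<.041)]
    c=least_squares(lambda c:np.hypot(R[:,0]-c[0],R[:,1]-c[1])-.2,[.35,-.04],loss="soft_l1",f_scale=.005).x
    a=np.arctan2(R[:,1]-c[1],R[:,0]-c[0]);k=np.percentile(a,[.5,99.5]);y=k.mean()
    print(f,"c",c.round(4),"ends",k.round(3),"yaw",y.round(4),"origin",(c+.2*np.array([np.cos(y),np.sin(y)])).round(4))
    t=w[(w[:,2]>.0395)&(w[:,2]<.1)&(abs(np.hypot(w[:,0]-c[0],w[:,1]-c[1])-.2)<.012)]
    al=np.arctan2(t[:,1]-c[1],t[:,0]-c[0])-y
    for i in range(5):
        h=.4-.19*i;m=abs(al-(h-.075))<.095
        x=(h-al[m])*200;z=t[m,2]*1000-40
        j=z>z.max()-6 if m.any() else None
        if m.any():print(i+1,m.sum(),"x",np.percentile(x,[5,50,95]).round(1),"z",np.percentile(z,[5,50,98]).round(1),"top x",x[j].mean().round(1))
if __name__=="__main__":
    import sys
    n=sys.argv[1]
    print(r.state()["position"].round(4))
    for k in("top","side"):
        m=r.camera_model(k);p,d=r.camera(k);np.savez(k+n+".npz",p=p,d=d,K=m["intrinsics"],T=m["cam_to_world"])
    rail("top.npz");rail(f"top{n}.npz")
    a=np.load(f"top{n}.npz")["p"][205:285,275:395];b=np.load(f"side{n}.npz")["p"][165:245,260:345]
    cv2.imwrite(f"pics/f{n}.png",np.hstack([cv2.resize(a,(450,300),interpolation=cv2.INTER_CUBIC),cv2.resize(b,(320,300),interpolation=cv2.INTER_CUBIC)])[:,:,::-1])
E
python3 fit.py 4
```

```text
[0.497  0.3056 0.1295]
top.npz c [ 0.3516 -0.0296] ends [-0.731  0.394] yaw -0.1687 origin [ 0.5488 -0.0632]
1 63 x [-1.3  4.5 12.5] z [ 1.  11.5 30.9] top x 10.9
2 42 x [-2.3  0.5  6. ] z [ 0.3 13.7 33.9] top x 2.9
3 66 x [-2.5  3.6 11.8] z [ 0.3  9.6 29.9] top x 10.0
4 65 x [-2.   3.7 14.9] z [ 0.6 12.  30.3] top x 8.3
5 53 x [-2.6  0.2 15.3] z [-0.1  7.  32.6] top x 2.0
top4.npz c [ 0.3522 -0.0382] ends [-0.764  0.361] yaw -0.2014 origin [ 0.5482 -0.0782]
1 99 x [-1.5 12.3 26.4] z [ 0.8  7.2 16.4] top x 23.2
2 45 x [-2.1  0.7  5.2] z [ 1.5 20.3 32.5] top x 3.0
3 67 x [-2.3  3.4 11.9] z [ 0.2 12.8 30.9] top x 9.8
4 60 x [-1.9  3.4 10.4] z [ 0.8 16.3 30.5] top x 7.9
5 49 x [-3.  -0.3 11.2] z [-0.2  6.2 32.3] top x 1.6
```

View pics/f4.png

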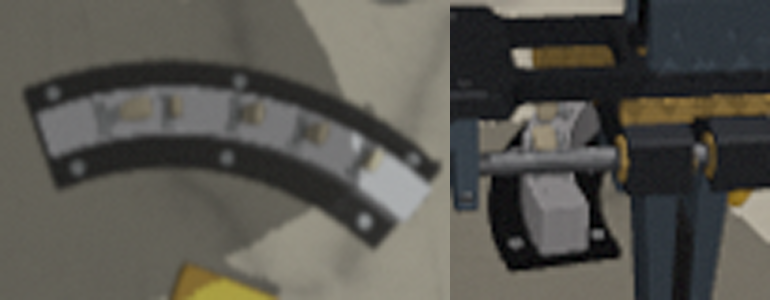

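Now the top half shows tab 1 half down at about (125,108) and the other four still standing. The fit puts the stand about 15 mm off, with hinge 1 at world angle 0.199 about (0.352,-0.038). I'll press tab 1 straight down at its tip, where the lever is long and nothing pushes sideways.

Request:
{"api": "apply_moves", "payload": {
  "dp": [
    [-40,-0.1,0],
    [-40,-0.1,0],
    [-40,-0.1,0],
    [-40,-0.1,0],
    [-40,-0.1,0],
    [-40,-0.1,0],
    [-40,-0.1,0],
    [-39.6,-0.1,0]
  ],
  "yaw": [0,0,0,0,0,0,0,0],
  "fingers": [1,1,1,1,1,1,1,1]
}}

```text
clock: 6.4
position: [0.5499, -0.0134, 0.1298]
tool_rot: [180.0, 0.0, 99.5]
wrist_force: [1.0, 1.0, -0.2]
gripper_width: 0.0008
finger_force: 0.0
```

Request:
{"api": "apply_moves", "payload": {
  "dp": [
    [0,0,15],
    [0,0,10],
    [0,0,0],
    [0,0,0]
  ],
  "yaw": [1.5,0,0,0],
  "fingers": [1,1,1,1]
}}

```text
clock: 6.8
position: [0.5498, -0.0098, 0.1044]
tool_rot: [-179.9, -0.0, 98.2]
wrist_force: [-0.0, 0.1, -0.2]
gripper_width: 0.0008
finger_force: 0.0
```

Request:
{"api": "apply_moves", "payload": {
  "dp": [
    [0,0,15],
    [0,0,15],
    [0,0,10],
    [0,0,4],
    [0,0,4],
    [0,0,4],
    [0,0,3],
    [0,0,2]
  ],
  "yaw": [0,0,0,0,0,0,0,0],
  "fingers": [1,1,1,1,1,1,1,1]
}}

```text
clock: 7.6
position: [0.5504, -0.0106, 0.0476]
tool_rot: [180.0, 0.0, 98.1]
wrist_force: [0.3, 0.4, -0.2]
gripper_width: 0.0003
finger_force: 0.2
```

```bash
cat > sd.py <<'E'
import sys
from workcell import r
from h import *
s=r.state();print(s["position"].round(4),s["wrist_force"].round(1))
m=r.camera_model("side");p,d=r.camera("side");n=f"side{sys.argv[1]}.npz";np.savez(n,p=p,d=d,K=m["intrinsics"],T=m["cam_to_world"])
for f in("side.npz","side3.npz",n):
    W,p,d=cloud(f);w=W[185:250,255:345].reshape(-1,3)
    q=w[(w[:,2]>.004)&(w[:,2]<.03)&(w[:,1]>-.05)&(w[:,0]>.47)&(w[:,0]<.6)]
    print(f,np.percentile(q[:,1],[90,95,99]).round(4))
E
python3 sd.py 5
```

```text
[ 0.5504 -0.0106  0.0476] [ 0.3  0.4 -0.2]
side.npz [0.0523 0.0556 0.0596]
side3.npz [0.0382 0.0413 0.0459]
side5.npz [0.0377 0.0405 0.0442]
```

Request:
{"api": "apply_moves", "payload": {
  "dp": [
    [0,0,-10],
    [0,0,-9],
    [-3,0,0],
    [-3,0,0],
    [-4,0,0],
    [-4,0,0],
    [-3.7,0,1.3],
    [-3.7,0,1.2]
  ],
  "yaw": [0,0,0.86,0.86,1.15,1.15,1.06,1.06],
  "fingers": [1,1,1,1,1,1,1,1]
}}

```text
clock: 8.45
position: [0.5523, -0.0322, 0.0639]
tool_rot: [-180.0, -0.0, 91.9]
wrist_force: [0.0, 0.2, -0.0]
gripper_width: 0.0004
finger_force: 0.2
```

```bash
python3 sd.py 6
```

```text
[ 0.5523 -0.0322  0.0639] [ 0.   0.2 -0. ]
side.npz [0.0523 0.0556 0.0596]
side3.npz [0.0382 0.0413 0.0459]
side6.npz [0.0376 0.0403 0.0443]
```

No slip. Finishing tab 2.

Request:
{"api": "apply_moves", "payload": {
  "dp": [
    [-2.8,0,1.8],
    [-2.7,0,1.7],
    [-2.2,0,2.5],
    [-2.2,0,2.5],
    [-1.3,0,2.2],
    [-1.2,0,2.2],
    [-0.7,0,1.8],
    [-0.7,0,1.8]
  ],
  "yaw": [0.8,0.77,0.63,0.63,0.37,0.34,0.2,0.2],
  "fingers": [1,1,1,1,1,1,1,1]
}}

```text
clock: 9.3
position: [0.5524, -0.0456, 0.0475]
tool_rot: [-180.0, 0.0, 88.0]
wrist_force: [0.4, 0.2, 0.7]
gripper_width: 0.0002
finger_force: 0.3
```

```bash
python3 sd.py 7
```

```text
[ 0.5524 -0.0456  0.0475] [0.4 0.2 0.7]
side.npz [0.0523 0.0556 0.0596]
side3.npz [0.0382 0.0413 0.0459]
side7.npz [0.0378 0.04   0.0445]
```

Request:
{"api": "apply_moves", "payload": {
  "dp": [
    [0,0,-10],
    [0,0,-9],
    [-4.4,0,0],
    [-4.4,0,0],
    [-4,0,0],
    [-4,0,0],
    [-3.7,0,1.3],
    [-3.7,0,1.2]
  ],
  "yaw": [0,0,1.26,1.26,1.15,1.15,1.06,1.06],
  "fingers": [1,1,1,1,1,1,1,1]
}}

```text
clock: 10.15
position: [0.5502, -0.0701, 0.0639]
tool_rot: [-180.0, 0.0, 81.0]
wrist_force: [0.6, -0.9, -0.4]
gripper_width: 0.0005
finger_force: 0.2
```

Request:
{"api": "apply_moves", "payload": {
  "dp": [
    [-2.8,0,1.8],
    [-2.7,0,1.7],
    [-2.2,0,2.5],
    [-2.2,0,2.5],
    [-1.3,0,2.2],
    [-1.2,0,2.2],
    [-0.7,0,1.8],
    [-0.7,0,2.0]
  ],
  "yaw": [0.8,0.77,0.63,0.63,0.37,0.34,0.2,0.2],
  "fingers": [1,1,1,1,1,1,1,1]
}}

```text
clock: 10.95
position: [0.5479, -0.0833, 0.0473]
tool_rot: [180.0, 0.0, 77.1]
wrist_force: [0.6, -0.1, 0.4]
gripper_width: 0.0007
finger_force: 0.3
```

```bash
python3 sd.py 8
```

```text
[ 0.5479 -0.0833  0.0473] [ 0.6 -0.1  0.4]
side.npz [0.0523 0.0556 0.0596]
side3.npz [0.0382 0.0413 0.0459]
side8.npz [0.0378 0.0399 0.0451]
```

Request:
{"api": "apply_moves", "payload": {
  "dp": [
    [0,0,-10],
    [0,0,-9],
    [-4.4,-0.2,0],
    [-4.4,-0.2,0],
    [-4,-0.2,0],
    [-4,-0.1,0],
    [-3.7,0,1.3],
    [-3.7,0,1.2]
  ],
  "yaw": [0,0,1.26,1.26,1.15,1.15,1.06,1.06],
  "fingers": [1,1,1,1,1,1,1,1]
}}

```text
clock: 11.8
position: [0.5404, -0.1067, 0.0637]
tool_rot: [-180.0, 0.0, 70.1]
wrist_force: [0.3, 1.2, -0.0]
gripper_width: 0.0007
finger_force: 0.2
```

Request:
{"api": "apply_moves", "payload": {
  "dp": [
    [-2.8,0,1.8],
    [-2.7,0,1.7],
    [-2.2,0,2.5],
    [-2.2,0,2.5],
    [-1.3,0,2.2],
    [-1.2,0,2.2],
    [-0.7,0,1.8],
    [-0.7,0,1.8]
  ],
  "yaw": [0.8,0.77,0.63,0.63,0.37,0.34,0.2,0.2],
  "fingers": [1,1,1,1,1,1,1,1]
}}

```text
clock: 12.6
position: [0.5355, -0.1192, 0.0473]
tool_rot: [180.0, -0.0, 66.3]
wrist_force: [0.7, 0.5, 0.2]
gripper_width: 0.0007
finger_force: 0.3
```

```bash
python3 sd.py 9
```

```text
[ 0.5355 -0.1192  0.0473] [0.7 0.5 0.2]
side.npz [0.0523 0.0556 0.0596]
side3.npz [0.0382 0.0413 0.0459]
side9.npz [0.0381 0.0399 0.0446]
```

Request:
{"api": "apply_moves", "payload": {
  "dp": [
    [0,0,-10],
    [0,0,-9],
    [-4.4,0,0],
    [-4.4,0,0],
    [-4,0,0],
    [-4,0,0],
    [-3.7,0,1.3],
    [-3.7,0,1.2]
  ],
  "yaw": [0,0,1.26,1.26,1.15,1.15,1.06,1.06],
  "fingers": [1,1,1,1,1,1,1,1]
}}

```text
clock: 13.45
position: [0.5245, -0.1412, 0.0637]
tool_rot: [-180.0, 0.0, 59.2]
wrist_force: [0.5, 0.4, -1.1]
gripper_width: 0.0008
finger_force: 0.2
```

Request:
{"api": "apply_moves", "payload": {
  "dp": [
    [-2.8,0,1.8],
    [-2.7,0,1.7],
    [-2.2,0,2.5],
    [-2.2,0,2.5],
    [-1.3,0,2.2],
    [-1.2,0,2.2],
    [-0.7,0,1.8],
    [-0.7,0,2.0]
  ],
  "yaw": [0.8,0.77,0.63,0.63,0.37,0.34,0.2,0.2],
  "fingers": [1,1,1,1,1,1,1,1]
}}

```text
clock: 14.25
position: [0.5173, -0.1525, 0.0472]
tool_rot: [180.0, -0.0, 55.4]
wrist_force: [-0.4, 0.8, 0.1]
gripper_width: 0.0007
finger_force: 0.3
```

Request:
{"api": "apply_moves", "payload": {
  "dp": [
    [0,0,0],
    [0,0,-20],
    [0,0,-40],
    [-20,0,-40],
    [-45,0,0],
    [-45,0,0],
    [-45,0,0],
    [-45,0,0]
  ],
  "yaw": [0,0,0,0,-8,-8,-8,-8],
  "fingers": [1,1,1,1,1,1,1,1]
}}

```text
clock: 15.05
position: [0.4369, -0.332, 0.1475]
tool_rot: [-180.0, -0.0, 87.3]
wrist_force: [1.0, 0.3, -0.0]
gripper_width: 0.0004
finger_force: 0.0
```

Request:
{"api": "apply_moves", "payload": {
  "dp": [
    [-45,0,0],
    [-45,0,0],
    [-20,0,0],
    [0,0,0]
  ],
  "yaw": [0,0,0,0],
  "fingers": [1,1,1,1]
}}

```text
clock: 15.45
position: [0.432, -0.4427, 0.1472]
tool_rot: [180.0, 0.0, 86.8]
wrist_force: [-1.0, 1.1, -0.2]
gripper_width: 0.0007
finger_force: 0.0
```

```bash
python3 fit.py 10
```

```text
[ 0.432  -0.4427  0.1472]
top.npz c [ 0.3516 -0.0296] ends [-0.731  0.394] yaw -0.1687 origin [ 0.5488 -0.0632]
1 63 x [-1.3  4.5 12.5] z [ 1.  11.5 30.9] top x 10.9
2 42 x [-2.3  0.5  6. ] z [ 0.3 13.7 33.9] top x 2.9
3 66 x [-2.5  3.6 11.8] z [ 0.3  9.6 29.9] top x 10.0
4 65 x [-2.   3.7 14.9] z [ 0.6 12.  30.3] top x 8.3
5 53 x [-2.6  0.2 15.3] z [-0.1  7.  32.6] top x 2.0
top10.npz c [ 0.3517 -0.0358] ends [-0.772  0.349] yaw -0.2117 origin [ 0.5472 -0.0778]
1 101 x [-0.8 14.3 29.5] z [0.4 3.8 7.6] top x 18.8
2 93 x [-0.1 15.  28.7] z [0.4 4.  7.9] top x 17.7
3 98 x [-2.  12.6 28.3] z [0.2 3.7 8.7] top x 18.5
4 99 x [-2.1 13.5 28.1] z [1.1 3.6 8.3] top x 16.4
5 93 x [-2.4 13.8 27.6] z [0.6 3.9 8.2] top x 16.7
```

View pics/f10.png

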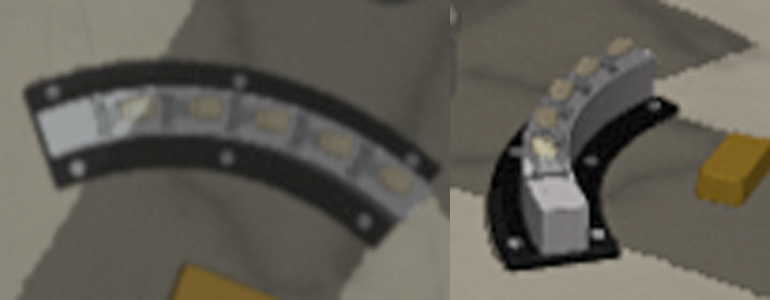

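All five tabs lie flat in both halves. The highest tooth faces are about 8 mm above the hinge, which is roughly 0.17 rad. The stand sits about 15 mm from its start, and the arm is clear, so I'm handing in.

```bash
python3 -c "
from workcell import r
print(r.close_job())"
```

```text
the job is handed in; nothing more can be done
None
```

The job is handed in: all five tabs were laid flat left to right (about 0.17 rad by camera estimate) and I kept clear of the wax block, cast and pot, but my first low pass slid the stand about 15 mm (20 mm limit), and I left it there; no verdict was returned.

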